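Kit two half-turn stack-and-nest bins in the right order

TASK

Make up the wiring kit in the kit stand: lift the green bin out of the grey one it is nested in and stand it on the bench, and put the yellow carton upright in the grey bin. Then set the green bin back on the grey one turned half a turn, so that it rests level on the ledges clear above the carton instead of nesting on it, and last of all lay the loose mains plug from the worktop in the green bin. Put things down rather than dropping them, keep the grey bin in its stand, and leave the glue bottle, multimeter and pink beaker where they are.

Things in the scene. Friction and masses are not known exactly. Their poses are not given: they have to be found in the camera images.
- bin_upper_c (a point): Green plastic stack-and-nest bin, open on top, 0.24 kg, 80 mm high, 124 (x) x 174 (y) mm at the foot, tapering out to the rim. Grip it by the upright rim band, 8 mm thick, 57 to 80 mm above the foot: outer faces x = +-75, y = +-100 mm, inner faces x = +-67, y = +-92. It starts nested in the grey bin, 42 mm higher, same way round. This point: centre, 40 mm above its foot; z up.
- bin_upper_card (a point): Middle of the white card on the outer face of the green bin's rim band, on its -x long side, 70 mm above its foot: shows which way round it is.
- bin_upper_floor (a point): Middle of the green bin's floor inside, 3 mm above its foot, axes as the bin's. Inside the long walls (x = +-) four pilasters stand out 15 mm, centred at y = +62 and -25 mm, about 40 mm wide: clear floor 88 mm in x between them (118 mm elsewhere), 150 mm in y. The grey bin inside is the same.
- bin_lower_c (a point): Grey bin, same kind and size as the green one, standing in the kit stand. This point: its centre, 40 mm above its foot, 37 mm above its floor inside; x points away from its white card, toward the stand's back panel; z up.
- bin_lower_seat (a point): Middle of the seat on top of the grey bin's four pilasters: ledges 60 mm above its foot, inside the rim band. The green bin turned half a turn about the vertical (its card toward the back panel) rests there on its foot, with about 5 mm play in x and y; the same way round it passes the ledges and nests.
- stand_floor (a point): Blue sheet-steel kit stand, fixed: floor plate with its top 3 mm above the bench, 9 mm lips along its front (x = -72 mm) and left (y = +97) edges. This point: on the floor plate, under the middle of the bins; x points to the back panel, y away from the side panel. Front (-x) and left (+y) sides are open.
- stand_corner (a point): Top of the corner of the stand's two upright panels, 135 mm above the bench: back panel at x = +87 to +90 mm of stand_floor (y -115 to +100), side panel at y = -112 to -115 (x -65 to +90). No finger fits between these panels and the bins' rims.
- bulb_carton_c (a point): Yellow cardboard carton with a printed label, 45 (x) x 60 (y) x 50 (z) mm, 0.06 kg, upright on the bench. Too high to lie under a nested bin (39 mm free), it fits under a stacked one (57 mm). This point: its centre.
- mains_plug_c (a point): Black moulded mains plug lying flat, 95 x 38 x 26 mm over all, 0.07 kg: body 50 long (x = -30 to +20 mm), 38 wide (y), 26 high; two flat pins reach x = -48, a cable sleeve 12 mm thick x = +48. This point: half-way up, 13 mm above its underside; z up.
- glue_bottle_c (a point): Bystander: white glue bottle with red cap, standing left of the stand, 36 mm in diameter, 99 mm high. This point: its centre.
- multimeter_c (a point): Bystander: green and black hand multimeter on its back, 150 (x) x 70 (y) x 38 mm. This point: half-way up. Left of the stand the bench is otherwise free: unlisted hand tools lie only along its front edge, at world x under 0.355 m.
- tub_pink_c (a point): Bystander: tall pink beaker, standing, 85 mm in diameter, 187 mm high. This point: its centre.
Not all that is in view belongs to the job. What is shaped like the part that bears bulb_carton_c but orange is not meant.

How it is judged:
By the outcome, as a careful person would: the job done as asked, in the order asked, and still so for the second after the job is handed in, with the robot touching nothing.
It also fails if it takes over 72 s, if anything falls off the work surface, if the arm or the gripper's body presses on something with over 40 N, if the wrist force passes 120 N, or if a joint passes its speed limit or range.

ROBOT

A 6-joint arm with a two-finger parallel gripper is mounted at the origin on a cart in front of the work surface, level with it; the furniture and walls round the work are solid. World frame = base frame: x ahead of the robot, y to its left, z up, the work surface at z = 0. Lengths are in m, angles in rad, forces in N, time in s.
With the tool pointing down it reaches from about 0.25 to 0.85 m from the base axis. Payload 12.5 kg.
Tool frame: the origin (TCP) lies midway between the tips of the shut fingers; the grasp point (between the pads) lies 19 mm behind it; z points along the fingers, y is the line along which they close (so a half turn about z gives the same grasp; the last joint's range is limited). The gripper opens to 93 mm and grips with 3 to 60 N. Pads are 15 mm wide; open, the fingers measure 128 mm over their backs; the gripper's body (75 mm by 188 mm) begins 65 mm behind the grasp point.
Start: joints at [1.193, 0.351, 1.652, -0, 1.139, -0.085], TCP at [0.159, 0.527, 0.219] pointing down, gripper open.
Joint ranges: [-2.75, 2.75], [-0.79, 2.1], [0.01, 2.65], [-1.57, 4.71], [0.07, 3.14], [-2.87, 2.87]. Speed limits (rad/s): [2.22, 2.22, 2.79, 3.14, 3.14, 3.14].

INTERFACE

Orientations are given as [roll, pitch, yaw] about the fixed x, y, z axes, in that order (R = Rz(yaw) Ry(pitch) Rx(roll)).
In Python, from rig import status, snapshot, get_calibration, bot gives the robot as it stands.
- The arm moves only by the tool jog_arm, never from a script. Its argument "rows" is one flat list of numbers, 7 for each row, row after row: the shift along the tool's x, y, z in m, then the turn, a rotation vector about the tool's x, y, z in degrees, then the opening, from -1 (shut) to 1 (fully open). A call has 1 to 5 rows; each row is the pose to reach, as a shift and turn from the pose commanded when the call began, along the tool's axes at that moment; what a row does not reach only later rows make up. A row lasts 1/12 s, in which the tool goes at most 41.7 mm and 7.16 degrees, less where a joint would pass 70% of its speed; a pose out of reach is approached as far as the arm can. A call with a gripper value outside its range is refused whole. The fingers move at their own pace and stop on an object; "newtons" is the grip in N (left out, the last holds). Time passes only in rows, so rows that repeat a pose let the fingers close. It gives the time, the measured TCP pose, the force, the opening and the grip force at its end, in the units of the state.
- status.get_state(): the state, without advancing time (a new reading comes with each control period).
- snapshot(name): name is "scene" or "top"; returns the picture (480x640x3 uint8, red, green, blue); there is no depth.
- get_calibration(name): a dict with "fx", "fy", "cx", "cy" (pixels), "R" (3x3) and "t" (3): a world point X has camera coordinates R X + t. Camera axes: x right, y down, z forward; pixel columns grow to the right and rows downward; lengths in m; the calibration is good to about 2 mm. A picture is of the moment at which its call begins. get_calibration takes no time and is no camera call.
- bot.close_job(): hands the job in; it is judged then, once.
The state is a dict: "t": time; "joint_positions": joint angles; "qd": joint speeds; "joint_efforts": joint torques, N m; "tcp_pos": TCP position; "ee_rot": TCP orientation; "contact_force": force on the tool from outside, world axes, zero at the start; "ft_torque": the same for the moment, N m; "width": finger opening in m; "grip_force": force on a finger pad.
Only numpy, scipy, OpenCV 4.12 (cv2) and the standard library are available. Lean on these libraries where they do the work, as an engineer would, in place of code of your own. Each camera call takes 0.05 s, during which the arm holds its last target. There are 200 camera calls.

## Working session

There is one attempt and no reset: what is moved stays moved. The work goes in short steps, Python scripts to look and compute and a tool call to move; the robot and the scene stay as the last step left them, time stands still between calls to the robot, and variables do not carry over. Pictures are saved under pics/ and viewed, at most 10 in all, crops included, and the job is handed in when it is done.

Besides the shell and the picture viewer there is one more tool, called after ">>>" as name(argument=value, ...) on one line, values as JSON. jog_arm: Moves the arm, as the interface text tells. Its arguments: {"type":"object","properties":{"rows":{"type":"array","items":{"type":"number"}},"newtons":{"type":"number"}},"required":["rows"]}

```bash
ls; mkdir -p pics
python3 - <<'E'
from rig import status,snapshot,get_calibration
import cv2
for n in("scene","top"):
    cv2.imwrite(f"pics/{n}0.png",snapshot(n)[:,:,::-1]); print(n,get_calibration(n))
print(status.get_state())
E
```

```text
pics
scene {'fx': 451.0795907169276, 'fy': 451.0795907169276, 'cx': 314.95170898068005, 'cy': 238.15879847533702, 'R': array([[ 0.78037058, -0.62530472,  0.00397099],
       [-0.41133956, -0.51810768, -0.74990946],
       [ 0.47097932,  0.58357385, -0.66152856]]), 't': array([-0.42870484,  0.3611292 ,  0.86432511])}
top {'fx': 476.66548879295084, 'fy': 476.66548879295084, 'cx': 314.1760644393749, 'cy': 243.23342936559172, 'R': array([[ 0.00638202, -0.99992724,  0.01023671],
       [-0.98599984, -0.00799822, -0.16655433],
       [ 0.16662409, -0.00903045, -0.98597914]]), 't': array([0.03500602, 0.58994744, 1.12138748])}
{'t': 0.1, 'joint_positions': array([ 1.19337797e+00,  3.51155929e-01,  1.65232063e+00,  1.02625403e-05,
        1.13908790e+00, -8.46241186e-02]), 'qd': array([-2.64969636e-04, -6.53819524e-04, -1.23530363e-03,  1.44436718e-03,
       -7.73036047e-05, -1.34578909e-03]), 'joint_efforts': array([ 2.35180203e-03, -4.98025167e+01, -2.85700607e+01,  7.01542175e-02,
        2.38742778e-02, -3.02448643e-05]), 'tcp_pos': array([0.15862525, 0.52632891, 0.21818473]), 'ee_rot': array([-3.14062511e+00, -9.14239718e-05,  2.84879407e+00]), 'contact_force': array([0.68824965, 0.12680979, 0.19327625]), 'ft_torque': array([-0.00802074,  0.04596845, -0.0058193 ]), 'grip_force': 0.0, 'width': 0.09304519245846216}
```

View pics/scene0.png

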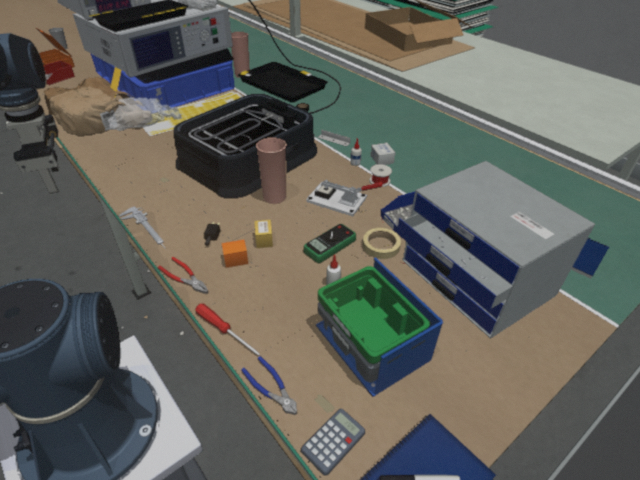

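View pics/top0.png

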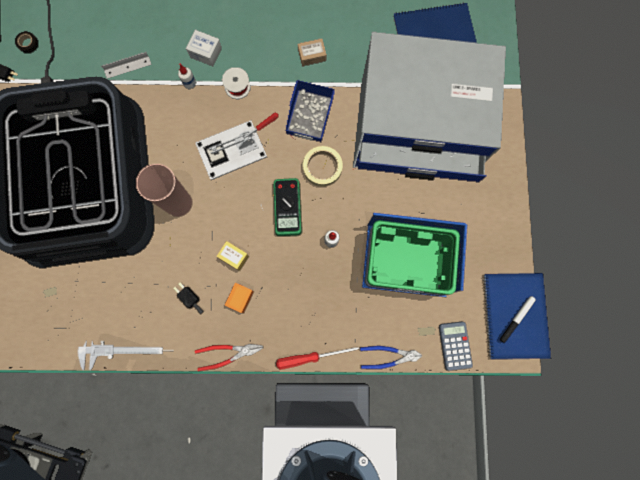

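Candidates: the yellow carton is at top (232,255), and the orange look-alike at (238,297) is rejected. The loose black plug is at (188,296); another plug at (5,73) on the oven cord is rejected. The green bin is at (415,257) in the blue stand. The glue bottle is at (332,238), the multimeter at (287,207) and the pink beaker at (160,185). Next is one close crop to check.

```bash
cat > h.py <<'E'
import numpy as np, cv2
from rig import status,snapshot,get_calibration
from scipy.spatial.transform import Rotation as Ro
def w(n,px,z):
    c=get_calibration(n);R=np.array(c["R"]);t=np.array(c["t"])
    p=np.atleast_2d(px).astype(float)
    d=np.c_[(p[:,0]-c["cx"])/c["fx"],(p[:,1]-c["cy"])/c["fy"],np.ones(len(p))]@R
    o=-R.T@t
    return o+d*((z-o[2])/d[:,2])[:,None]
def proj(n,X):
    c=get_calibration(n);X=np.atleast_2d(X)@np.array(c["R"]).T+c["t"]
    return np.c_[X[:,0]/X[:,2]*c["fx"]+c["cx"],X[:,1]/X[:,2]*c["fy"]+c["cy"]]
def st():
    s=status.get_state();print("t",round(s["t"],2),"tcp",s["tcp_pos"].round(4),"rpy",s["ee_rot"].round(3),"F",s["contact_force"].round(1),"w",round(s["width"],4),"q",s["joint_positions"].round(2));return s
def shift(target,yaw=None,rpy=None):
    "shift in tool axes to target TCP; optional yaw change in deg about tool z for tool-down, given desired tool y-axis yaw"
    s=status.get_state();R=Ro.from_euler("xyz",s["ee_rot"])
    d=R.inv().apply(np.array(target)-s["tcp_pos"])
    out=[d.round(4)]
    if rpy is not None: out.append((R.inv()*Ro.from_euler("xyz",rpy)).as_rotvec(degrees=True).round(2))
    print(*out);return d
E
python3 - <<'E'
from h import *
a=cv2.imread("pics/top0.png")
A=cv2.resize(a[200:310,350:480],None,fx=4,fy=4,interpolation=cv2.INTER_CUBIC) #520x440
B=cv2.resize(a[235:320,165:262],None,fx=2.8,fy=2.8,interpolation=cv2.INTER_CUBIC)
im=np.zeros((440,800,3),np.uint8);im[:,:520]=A;im[:B.shape[0],524:524+B.shape[1]]=B
cv2.imwrite("pics/c1.png",im);print(B.shape)
print(w("top",[[232,255]],.05),w("top",[[188,296]],.026),w("top",[[332,238]],.099),w("top",[[160,178]],.187))
print(w("top",[[274,180],[300,180],[302,236],[275,236]],.038))
E
```

```text
(238, 272, 3)
[[0.55881705 0.23960668 0.05      ]] [[0.45984033 0.34773463 0.026     ]] [[ 0.59412113 -0.00217346  0.099     ]] [[0.70962712 0.38167973 0.187     ]]
[[0.75329994 0.14204311 0.038     ]
 [0.75392847 0.07616358 0.038     ]
 [0.60957658 0.06955683 0.038     ]
 [0.60902187 0.13661555 0.038     ]]
```

View pics/c1.png

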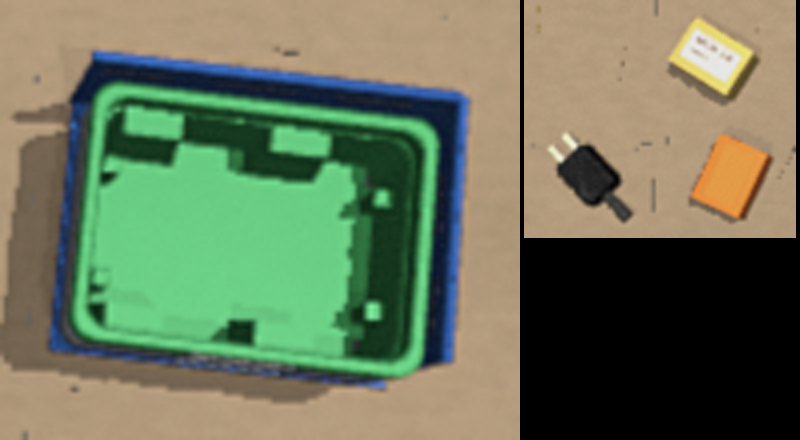

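The crop confirms the choice: the yellow carton has a white label, the loose plug lies pins up-left, and the green bin sits in its stand. The bin's pilasters (crop 150,125 and 300,140) are on the back wall. Next I'll fit the poses.

```bash
cat >> h.py <<'E'
from scipy.optimize import minimize
def box(dx,dy,z0,z1):
    return np.array([[sx*dx/2,sy*dy/2,z] for sx in(-1,1) for sy in(-1,1) for z in(z0,z1)])
def fit(mask,n,B,g):
    "pose (x,y,yawdeg) of convex box B whose hull fits the hull of mask"
    c=cv2.findContours(mask.astype(np.uint8),0,2)[0];c=max(c,key=cv2.contourArea)
    k=16;S=4
    def ras(h):
        im=np.zeros((480*S,640*S),np.uint8);cv2.fillConvexPoly(im,np.round((h+.5)*S*k).astype(int).reshape(-1,1,2),1,shift=4);return im>0
    m=cv2.resize(mask.astype(np.uint8)*255,None,fx=S,fy=S,interpolation=cv2.INTER_LINEAR)>127
    mc=cv2.findContours(m.astype(np.uint8),0,2)[0];mc=max(mc,key=cv2.contourArea)
    m=np.zeros(m.shape,np.uint8);cv2.fillConvexPoly(m,cv2.convexHull(mc),1);m=m>0
    def cost(v):
        a=np.radians(v[2]);R=np.array([[np.cos(a),-np.sin(a),0],[np.sin(a),np.cos(a),0],[0,0,1]])
        P=B@R.T+[v[0]/100,v[1]/100,0]
        h=cv2.convexHull(proj(n,P).astype(np.float32)).reshape(-1,2);r=ras(h)
        return 1-(r&m).sum()/(r|m).sum()
    g=[g[0]*100,g[1]*100,g[2]]
    r=minimize(cost,g,method="Nelder-Mead",options=dict(initial_simplex=np.array([g]+[[g[j]+(i==j)*[1,1,8][i] for j in range(3)] for i in range(3)]),xatol=.01,fatol=1e-5))
    return np.r_[r.x[:2]/100,r.x[2]].round(4),round(r.fun,3)
def hsv(im,lo,hi,roi):
    m=cv2.inRange(cv2.cvtColor(im,cv2.COLOR_BGR2HSV),np.array(lo),np.array(hi))>0
    o=np.zeros_like(m);o[roi[1]:roi[3],roi[0]:roi[2]]=m[roi[1]:roi[3],roi[0]:roi[2]];return o
E
python3 - <<'E'
from h import *
a=cv2.imread("pics/top0.png");s=cv2.imread("pics/scene0.png")
g=(55,80,40),(85,255,255)
print("bin",fit(hsv(a,*g,(350,200,480,310)),"top",box(.15,.2,.102,.125),(.54,-.19,-6.6)))
print("binS",fit(hsv(s,*g,(310,255,450,370)),"scene",box(.15,.2,.102,.125),(.54,-.19,-6.6)))
y=(22,90,70),(34,255,255)
print("cart",fit(hsv(a,*y,(210,235,255,278)),"top",box(.045,.06,0,.05),(.55,.24,-30)))
print("cartS",fit(hsv(s,*y,(245,210,280,255)),"scene",box(.045,.06,0,.05),(.55,.24,-30)))
o=(5,150,100),(18,255,255)
print("orange",fit(hsv(a,*o,(215,275,260,320)),"top",box(.045,.06,0,.05),(.46,.23,-20)))
d=hsv(a,(0,0,0),(180,255,75),(165,275,215,320)).astype(np.uint8)
b=cv2.morphologyEx(d,cv2.MORPH_OPEN,np.ones((7,7)))
for m in(d,b):
    c=max(cv2.findContours(m,0,2)[0],key=cv2.contourArea);r=cv2.minAreaRect(c);print("plug",r,w("top",[r[0]],.02),m.sum())
print("plugbody",fit(b>0,"top",box(.05,.038,0,.026),(.46,.345,60)))
E
```

```text
bin (array([ 0.5487, -0.1885, -6.406 ]), np.float64(0.031))
binS (array([ 0.5475, -0.1869, -6.886 ]), np.float64(0.037))
cart (array([  0.5618,   0.2438, -29.2576]), np.float64(0.065))
cartS (array([  0.5609,   0.2454, -31.3453]), np.float64(0.094))
orange (array([ 0.4572,  0.2233, 65.7645]), np.float64(0.032))
plug ((191.25001525878906, 300.7500305175781), (29.698484420776367, 14.849241256713867), 45.0) [[0.44859164 0.34068749 0.02      ]] 326
plug ((188.0, 297.5), (17.0, 16.0), 90.0) [[0.45649408 0.34906714 0.02      ]] 254
plugbody (array([ 0.4571,  0.3495, 63.9718]), np.float64(0.319))
```

```bash
cat >> h.py <<'E'
def plan(wps,g,start=None):
    "wps: (x,y,z,yawdeg) tool down; prints one target per 5-row call"
    if start is None:
        s=status.get_state();p=s["tcp_pos"];R=Ro.from_euler("xyz",s["ee_rot"])
    else: p=np.array(start[:3]);R=Ro.from_euler("xyz",[180,0,start[3]],degrees=True)
    for q in wps:
        q=np.array(q,float);Rt=Ro.from_euler("xyz",[180,0,q[3]],degrees=True)
        p0,R0=p,R;rv=(R0.inv()*Rt).as_rotvec()
        n=int(max(1,np.ceil(np.linalg.norm(q[:3]-p0)/.2),np.ceil(np.linalg.norm(np.degrees(rv))/35)))
        for i in range(1,n+1):
            tp=p0+(q[:3]-p0)*i/n;tR=R0*Ro.from_rotvec(rv*i/n)
            d=R.inv().apply(tp-p).round(3);r=(R.inv()*tR).as_rotvec(degrees=True).round(1)
            k=max(np.linalg.norm(d)/.0417,np.linalg.norm(r)/7.16)
            print("wp",q,"call",i,[float(v) for v in d]+[float(v) for v in r]+[g],"rows>=%.1f"%k)
            p=p+R.apply(d);R=R*Ro.from_rotvec(r,degrees=True)
E
python3 -c "
from h import *
plan([(.4796,-.1619,.21,83.4),(.4796,-.1619,.1,83.4)],.1)"
```

```text
wp [ 0.4796 -0.1619  0.21   83.4   ] call 1 [-0.126, -0.142, 0.002, -0.0, 0.0, 20.0, 0.1] rows>=4.6
wp [ 0.4796 -0.1619  0.21   83.4   ] call 2 [-0.168, -0.089, 0.002, -0.0, 0.0, 19.9, 0.1] rows>=4.6
wp [ 0.4796 -0.1619  0.21   83.4   ] call 3 [-0.188, -0.028, 0.003, -0.0, 0.0, 20.0, 0.1] rows>=4.6
wp [ 0.4796 -0.1619  0.21   83.4   ] call 4 [-0.185, 0.038, 0.002, -0.0, 0.1, 19.9, 0.1] rows>=4.5
wp [ 0.4796 -0.1619  0.1    83.4   ] call 1 [-0.0, 0.001, 0.11, -0.0, -0.0, 0.0, 0.1] rows>=2.6
```

>>> jog_arm(rows=[-0.126,-0.142,0.002,0,0,20,0.1,-0.126,-0.142,0.002,0,0,20,0.1,-0.126,-0.142,0.002,0,0,20,0.1,-0.126,-0.142,0.002,0,0,20,0.1,-0.126,-0.142,0.002,0,0,20,0.1], newtons=50)

```text
t: 0.52
tcp_pos: [0.2388, 0.3511, 0.2163]
ee_rot: [-3.14, 0.0, 2.498]
contact_force: [-0.0, 0.1, -0.5]
width: 0.0641
grip_force: 0.0
```

>>> jog_arm(rows=[-0.168,-0.089,0.002,0,0,19.9,0.1,-0.168,-0.089,0.002,0,0,19.9,0.1,-0.168,-0.089,0.002,0,0,19.9,0.1,-0.168,-0.089,0.002,0,0,19.9,0.1,-0.168,-0.089,0.002,0,0,19.9,0.1])

```text
t: 0.93
tcp_pos: [0.3203, 0.1795, 0.2146]
ee_rot: [-3.141, 0.0, 2.151]
contact_force: [0.4, 1.1, 0.0]
width: 0.0509
grip_force: 0.0
```

>>> jog_arm(rows=[-0.188,-0.028,0.003,0,0,20,0.1,-0.188,-0.028,0.003,0,0,20,0.1,-0.188,-0.028,0.003,0,0,20,0.1,-0.188,-0.028,0.003,0,0,20,0.1,-0.188,-0.028,0.003,0,0,20,0.1])

```text
t: 1.35
tcp_pos: [0.4005, 0.0067, 0.2116]
ee_rot: [3.141, 0.001, 1.801]
contact_force: [0.5, 0.2, 0.2]
width: 0.0509
grip_force: 0.0
```

>>> jog_arm(rows=[-0.185,0.038,0.002,0,0.1,19.9,0.1,-0.185,0.038,0.002,0,0.1,19.9,0.1,-0.185,0.038,0.002,0,0.1,19.9,0.1,-0.185,0.038,0.002,0,0.1,19.9,0.1,-0.185,0.038,0.002,0,0.1,19.9,0.1])

```text
t: 1.77
tcp_pos: [0.4801, -0.165, 0.2093]
ee_rot: [-3.142, -0.001, 1.454]
contact_force: [-0.4, 0.9, 0.2]
width: 0.0511
grip_force: 0.0
```

>>> jog_arm(rows=[0,0.001,0.06,0,0,0,0.1,0,0.001,0.09,0,0,0,0.1,0,0.001,0.109,0,0,0,0.1,0,0.001,0.109,0,0,0,0.1,0,0.001,0.109,0,0,0,0.1])

```text
t: 2.18
tcp_pos: [0.4797, -0.1611, 0.1003]
ee_rot: [-3.139, -0.002, 1.456]
contact_force: [0.6, -0.3, 0.2]
width: 0.0509
grip_force: 0.0
```

>>> jog_arm(rows=[0,0,0,0,0,0,-1,0,0,0,0,0,0,-1,0,0,0,0,0,0,-1,0,0,0,0,0,0,-1,0,0,0,0,0,0,-1], newtons=50)

```text
t: 2.6
tcp_pos: [0.4805, -0.1614, 0.1014]
ee_rot: [3.141, -0.001, 1.456]
contact_force: [-0.2, 0.2, -0.4]
width: 0.0225
grip_force: 0.0
```

>>> jog_arm(rows=[0,0,0,0,0,0,-1,0,0,0,0,0,0,-1,0,0,-0.005,0,0,0,-1,0,0,-0.01,0,0,0,-1,0,0,-0.015,0,0,0,-1])

```text
t: 3.02
tcp_pos: [0.4798, -0.1612, 0.116]
ee_rot: [-3.14, -0.002, 1.456]
contact_force: [0.9, 0.1, -2.2]
width: 0.0089
grip_force: 49.5
```

>>> jog_arm(rows=[0,0,-0.015,0,0,0,-1,0,0,-0.035,0,0,0,-1,0,0,-0.055,0,0,0,-1,0,0,-0.075,0,0,0,-1,0,0,-0.09,0,0,0,-1])

```text
t: 3.43
tcp_pos: [0.4801, -0.1614, 0.2075]
ee_rot: [3.141, -0.001, 1.456]
contact_force: [0.5, 0.0, -2.8]
width: 0.0085
grip_force: 49.5
```

Run:
```python
from h import *
st()
a=snapshot("scene")[:,:,::-1];t=snapshot("top")[:,:,::-1]
cv2.imwrite("pics/l.png",np.hstack([cv2.resize(a[170:420,240:480],None,fx=1.65,fy=1.65),cv2.resize(t[170:420,300:540],None,fx=1.65,fy=1.65)]))
# bench: centre (.462,.085), bin yaw 83.4
plan([(.45,-.08,.20,115),(.436,.017,.19,173.4)],-1)
```

```text
t 3.43 tcp [ 0.4801 -0.1614  0.2075] rpy [ 3.141e+00 -1.000e-03  1.456e+00] F [ 0.5  0.  -2.8] w 0.0085 q [-0.42  0.28  1.77  0.    1.08 -0.3 ]
wp [ 4.50e-01 -8.00e-02  2.00e-01  1.15e+02] call 1 [0.078, -0.04, 0.008, 0.2, 0.0, -31.6, -1] rows>=4.4
wp [4.360e-01 1.700e-02 1.900e-01 1.734e+02] call 1 [0.047, 0.014, 0.005, -0.0, 0.0, -29.2, -1] rows>=4.1
wp [4.360e-01 1.700e-02 1.900e-01 1.734e+02] call 2 [0.034, 0.035, 0.005, -0.0, 0.0, -29.2, -1] rows>=4.1
```

View pics/l.png

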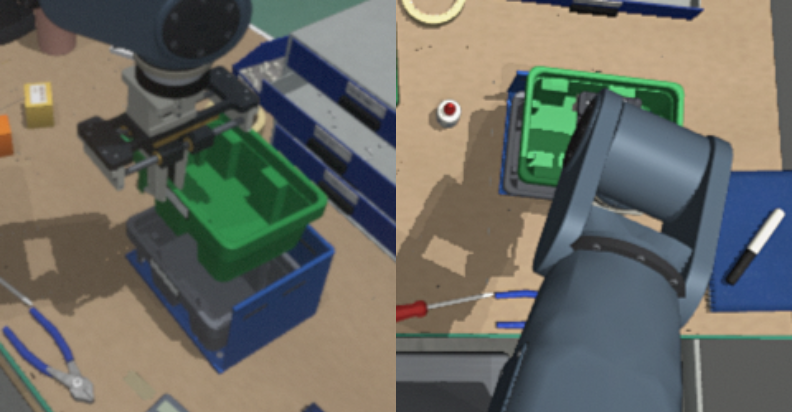

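The bin is lifted level: it sits at (255,190) in the left crop, with the grey bin still in the stand below it. Next I carry it over with a 90° turn.

>>> jog_arm(rows=[0.078,-0.04,0.008,0.2,0,-31.6,-1,0.078,-0.04,0.008,0.2,0,-31.6,-1,0.078,-0.04,0.008,0.2,0,-31.6,-1,0.078,-0.04,0.008,0.2,0,-31.6,-1,0.078,-0.04,0.008,0.2,0,-31.6,-1])

```text
t: 3.95
tcp_pos: [0.4485, -0.0785, 0.1968]
ee_rot: [-3.137, -0.004, 2.016]
contact_force: [0.8, -0.5, -2.8]
width: 0.0081
grip_force: 49.7
```

>>> jog_arm(rows=[0.047,0.014,0.005,0,0,-29.2,-1,0.047,0.014,0.005,0,0,-29.2,-1,0.047,0.014,0.005,0,0,-29.2,-1,0.047,0.014,0.005,0,0,-29.2,-1,0.047,0.014,0.005,0,0,-29.2,-1])

```text
t: 4.37
tcp_pos: [0.4414, -0.0305, 0.1919]
ee_rot: [-3.14, -0.005, 2.524]
contact_force: [-0.2, -0.4, -2.8]
width: 0.0086
grip_force: 49.8
```

>>> jog_arm(rows=[0.034,0.035,0.005,0,0,-29.2,-1,0.034,0.035,0.005,0,0,-29.2,-1,0.034,0.035,0.005,0,0,-29.2,-1,0.034,0.035,0.005,0,0,-29.2,-1,0.034,0.035,0.005,0,0,-29.2,-1])

```text
t: 4.78
tcp_pos: [0.4345, 0.0175, 0.1873]
ee_rot: [3.141, -0.005, 3.029]
contact_force: [-0.0, -0.9, -1.7]
width: 0.0086
grip_force: 49.8
```

Run:
```python
from h import *
st()
cv2.imwrite("pics/m.png",snapshot("top")[:,:,::-1][120:360,150:480])
```

```text
t 4.78 tcp [0.4345 0.0175 0.1873] rpy [ 3.141 -0.005  3.029] F [-0.  -0.9 -1.7] w 0.0086 q [-0.07  0.18  1.96  0.    1.   -1.53]
```

View pics/m.png

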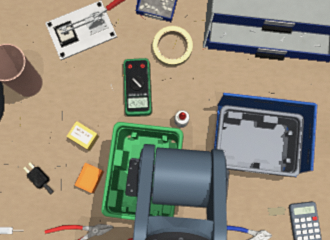

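The bin hangs over free bench, with the glue bottle (182,118) and orange box (88,178) clear of it. Lower it.

>>> jog_arm(rows=[0,0,0.04,0,0,0,-1,0,0,0.075,0,0,0,-1,0,0,0.1,0,0,0,-1,0,0,0.115,0,0,0,-1,0,0,0.12,0,0,0,-1])

```text
t: 5.25
tcp_pos: [0.4331, 0.0174, 0.0656]
ee_rot: [3.141, -0.008, 3.02]
contact_force: [-1.5, 0.5, -1.6]
width: 0.0086
grip_force: 49.9
```

>>> jog_arm(rows=[0,0,0.003,0,0,0,-1,0,0,0.005,0,0,0,-1,0,0,0.007,0,0,0,-1,0,0,0.009,0,0,0,-1,0,0,0.009,0,0,0,-1])

```text
t: 5.67
tcp_pos: [0.4352, 0.0175, 0.0595]
ee_rot: [3.141, -0.002, 3.026]
contact_force: [-0.1, -0.7, 1.7]
width: 0.0086
grip_force: 50.2
```

>>> jog_arm(rows=[0,0,0.001,0,0,0,-0.2,0,0,0.001,0,0,0,-0.2,0,0,0.001,0,0,0,-0.2,0,0,0.001,0,0,0,-0.2,0,0,0.001,0,0,0,-0.2])

```text
t: 6.08
tcp_pos: [0.4346, 0.0176, 0.058]
ee_rot: [3.141, -0.003, 3.027]
contact_force: [-0.3, 0.5, 0.4]
width: 0.0352
grip_force: 0.0
```

>>> jog_arm(rows=[0,0,-0.03,0,0,0,-0.2,0,0,-0.07,0,0,0,-0.2,0,0,-0.1,0,0,0,0,0,0,-0.12,0,0,0,0.5,0,0,-0.12,0,0,0,1])

```text
t: 6.5
tcp_pos: [0.4368, 0.0174, 0.1817]
ee_rot: [3.14, 0.003, 3.027]
contact_force: [0.6, -0.1, 0.2]
width: 0.0527
grip_force: 0.0
```

Run:
```python
from h import *
st()
# carton 60-axis (local y) direction: yaw -30 -> tool y along (sin30.., cos30): tool yaw psi: y=(sin psi,-cos psi)
psi=180-30.3
plan([(.5614,.2446,.12,psi),(.5614,.2446,.02,psi)],1)
```

```text
t 6.5 tcp [0.4368 0.0174 0.1817] rpy [3.140e+00 3.000e-03 3.027e+00] F [ 0.6 -0.1  0.2] w 0.0527 q [-0.07  0.19  1.97  0.    0.98 -1.52]
wp [5.614e-01 2.446e-01 1.200e-01 1.497e+02] call 1 [-0.049, 0.12, 0.031, 0.0, 0.1, 11.9, 1] rows>=3.2
wp [5.614e-01 2.446e-01 1.200e-01 1.497e+02] call 2 [-0.023, 0.127, 0.031, 0.1, 0.0, 11.8, 1] rows>=3.2
wp [5.614e-01 2.446e-01 2.000e-02 1.497e+02] call 1 [0.0, 0.0, 0.1, -0.0, 0.0, 0.0, 1] rows>=2.4
```

>>> jog_arm(rows=[-0.049,0.12,0.02,0,0,11.9,1,-0.049,0.12,0.02,0,0,11.9,1,-0.049,0.12,0.02,0,0,11.9,1,-0.049,0.12,0.02,0,0,11.9,1])

```text
t: 6.83
tcp_pos: [0.4985, 0.1347, 0.1562]
ee_rot: [3.141, -0.004, 2.82]
contact_force: [0.4, 0.2, 0.0]
width: 0.0792
grip_force: 0.0
```

>>> jog_arm(rows=[-0.023,0.127,0.042,0,0,11.9,1,-0.023,0.127,0.042,0,0,11.9,1,-0.023,0.127,0.042,0,0,11.9,1,-0.023,0.127,0.042,0,0,11.9,1,-0.023,0.127,0.042,0,0,11.9,1])

```text
t: 7.25
tcp_pos: [0.5588, 0.2459, 0.1133]
ee_rot: [-3.139, -0.006, 2.614]
contact_force: [0.7, -0.4, 0.1]
width: 0.0931
grip_force: 0.0
```

Run:
```python
from h import *
st()
a=snapshot("scene")[:,:,::-1];t=snapshot("top")[:,:,::-1]
cv2.imwrite("pics/l2.png",np.hstack([cv2.resize(a[180:330,200:400],None,fx=2,fy=2),cv2.resize(t[170:320,190:390],None,fx=2,fy=2)]))
cv2.imwrite("pics/topB.png",t)
plan([(.5614,.2446,.02,149.7)],1)
```

```text
t 7.25 tcp [0.5588 0.2459 0.1133] rpy [-3.139 -0.006  2.614] F [ 0.7 -0.4  0.1] w 0.0931 q [ 0.34  0.58  1.57  0.    0.99 -0.71]
wp [5.614e-01 2.446e-01 2.000e-02 1.497e+02] call 1 [-0.002, 0.003, 0.095, -0.1, -0.3, -0.0, 1] rows>=2.3
```

View pics/l2.png

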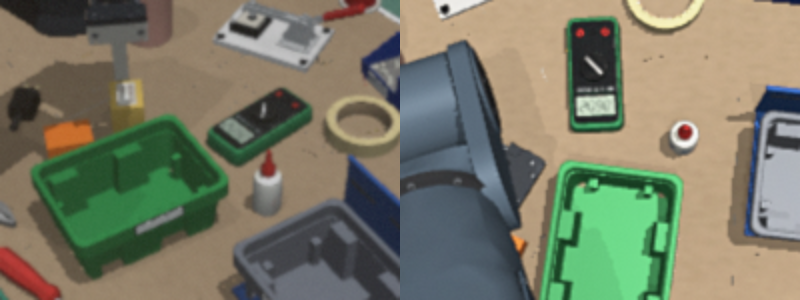

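The green bin stands on the bench, card at (158,220) facing the stand, and the fingers are over the yellow carton (127,105). Descend and grip.

>>> jog_arm(rows=[-0.002,0.001,0.04,0,0,0,1,-0.002,0.001,0.075,0,0,0,1,-0.002,0.001,0.094,0,0,0,1,-0.002,0.001,0.094,0,0,0,1,-0.002,0.001,0.094,0,0,0,0])

```text
t: 7.77
tcp_pos: [0.5608, 0.243, 0.0222]
ee_rot: [-3.14, -0.004, 2.61]
contact_force: [0.5, -0.2, -0.2]
width: 0.0893
grip_force: 0.0
```

>>> jog_arm(rows=[0,0,0,0,0,0,-0.5,0,0,0,0,0,0,-0.5,0,0,0,0,0,0,-0.5,0,0,0,0,0,0,-0.5,0,0,0,0,0,0,-0.5], newtons=12)

```text
t: 8.18
tcp_pos: [0.5615, 0.2443, 0.0226]
ee_rot: [3.142, -0.003, 2.612]
contact_force: [-1.3, -1.2, 7.2]
width: 0.0597
grip_force: 12.0
```

>>> jog_arm(rows=[0,0,0,0,0,0,-0.5,0,0,-0.03,0,0,0,-0.5,0,0,-0.06,0,0,0,-0.5,0,0,-0.1,0,0,0,-0.5,0,0,-0.12,0,0,0,-0.5])

```text
t: 8.6
tcp_pos: [0.5626, 0.2446, 0.146]
ee_rot: [3.139, -0.001, 2.612]
contact_force: [0.3, 0.1, -0.3]
width: 0.0599
grip_force: 12.0
```

Run:
```python
from h import *
s=st()
a=cv2.imread("pics/topB.png")
hs=cv2.cvtColor(a,cv2.COLOR_BGR2HSV)
m=hsv(a,(0,0,60),(180,60,255),(358,205,470,300)).astype(np.uint8)
m=cv2.morphologyEx(m,cv2.MORPH_OPEN,np.ones((3,3)))
print("grey",fit(m>0,"top",box(.15,.2,.06,.083),(.548,-.188,-6.6)))
# carton -> bin centre, tool y along stand y: psi: (sin,-cos)=(.115,.993)-> 173.4
c,s_=np.cos(np.radians(-6.6)),np.sin(np.radians(-6.6))
R=np.array([[c,-s_],[s_,c]]);b=np.array([.548,-.188])+R@[0,.004];print(b)
plan([(.49,.05,.19,165),(*b,.175,173.4)],-.5)
```

```text
t 8.6 tcp [0.5626 0.2446 0.146 ] rpy [ 3.139e+00 -1.000e-03  2.612e+00] F [ 0.3  0.1 -0.3] w 0.0599 q [ 0.33  0.54  1.55  0.    1.05 -0.71]
grey (array([ 0.5454, -0.1875, -6.3591]), np.float64(0.027))
[ 0.54845975 -0.18402651]
wp [4.90e-01 5.00e-02 1.90e-01 1.65e+02] call 1 [-0.018, -0.102, -0.022, 0.1, -0.0, -7.7, -0.5] rows>=2.5
wp [4.90e-01 5.00e-02 1.90e-01 1.65e+02] call 2 [-0.004, -0.104, -0.022, 0.0, -0.0, -7.7, -0.5] rows>=2.6
wp [  0.54845975  -0.18402651   0.175      173.4       ] call 1 [-0.058, -0.105, 0.007, 0.0, -0.0, -4.2, -0.5] rows>=2.9
wp [  0.54845975  -0.18402651   0.175      173.4       ] call 2 [-0.051, -0.11, 0.007, 0.1, -0.0, -4.2, -0.5] rows>=2.9
```

>>> jog_arm(rows=[-0.018,-0.102,-0.022,0,0,-7.7,-0.5,-0.018,-0.102,-0.022,0,0,-7.7,-0.5,-0.018,-0.102,-0.022,0,0,-7.7,-0.5])

```text
t: 8.85
tcp_pos: [0.5243, 0.1447, 0.1648]
ee_rot: [-3.141, -0.003, 2.747]
contact_force: [0.1, -0.8, 0.1]
width: 0.0596
grip_force: 12.0
```

>>> jog_arm(rows=[-0.004,-0.104,-0.022,0,0,-7.7,-0.5,-0.004,-0.104,-0.022,0,0,-7.7,-0.5,-0.004,-0.104,-0.022,0,0,-7.7,-0.5])

```text
t: 9.1
tcp_pos: [0.4879, 0.0471, 0.1866]
ee_rot: [-3.141, -0.003, 2.881]
contact_force: [0.8, 0.3, -0.8]
width: 0.06
grip_force: 12.0
```

>>> jog_arm(rows=[-0.058,-0.105,0.007,0,0,-4.2,-0.5,-0.058,-0.105,0.007,0,0,-4.2,-0.5,-0.058,-0.105,0.007,0,0,-4.2,-0.5,-0.058,-0.105,0.007,0,0,-4.2,-0.5])

```text
t: 9.43
tcp_pos: [0.5191, -0.072, 0.1785]
ee_rot: [-3.141, -0.002, 2.95]
contact_force: [-0.0, 0.5, -0.5]
width: 0.0599
grip_force: 12.0
```

>>> jog_arm(rows=[-0.051,-0.11,0.007,0,0,-4.2,-0.5,-0.051,-0.11,0.007,0,0,-4.2,-0.5,-0.051,-0.11,0.007,0,0,-4.2,-0.5,-0.051,-0.11,0.007,0,0,-4.2,-0.5])

```text
t: 9.77
tcp_pos: [0.5484, -0.1896, 0.1709]
ee_rot: [-3.141, -0.003, 3.024]
contact_force: [1.2, -0.7, -0.0]
width: 0.0599
grip_force: 12.0
```

Run:
```python
from h import *
st();plan([(.547,-.184,.06,173.4),(.547,-.184,.030,173.4)],-.5)
```

```text
t 9.77 tcp [ 0.5484 -0.1896  0.1709] rpy [-3.141e+00 -3.000e-03  3.024e+00] F [ 1.2 -0.7 -0. ] w 0.0599 q [-0.41  0.46  1.62 -0.    1.07 -1.86]
wp [ 5.470e-01 -1.840e-01  6.000e-02  1.734e+02] call 1 [0.002, 0.005, 0.111, -0.0, -0.1, -0.2, -0.5] rows>=2.7
wp [ 5.470e-01 -1.840e-01  3.000e-02  1.734e+02] call 1 [-0.0, 0.001, 0.03, -0.0, -0.0, 0.0, -0.5] rows>=0.7
```

>>> jog_arm(rows=[0.001,0.005,0.03,0,0,0,-0.5,0.001,0.005,0.07,0,0,0,-0.5,0.001,0.005,0.1,0,0,0,-0.5,0.001,0.005,0.125,0,0,0,-0.5,0.001,0.005,0.133,0,0,0,-0.5])

```text
t: 10.18
tcp_pos: [0.5448, -0.178, 0.0349]
ee_rot: [3.139, -0.009, 3.027]
contact_force: [-0.2, 0.2, -1.6]
width: 0.0599
grip_force: 12.0
```

>>> jog_arm(rows=[0,0,0.003,0,0,0,-0.5,0,0,0.005,0,0,0,-0.5,0,0,0.007,0,0,0,-0.5,0,0,0.008,0,0,0,-0.5,0,0,0.009,0,0,0,-0.5])

```text
t: 10.6
tcp_pos: [0.5473, -0.1795, 0.0304]
ee_rot: [3.141, -0.002, 3.027]
contact_force: [-0.7, -0.3, -1.1]
width: 0.06
grip_force: 12.0
```

>>> jog_arm(rows=[0,-0.003,0.001,0,0,0,-0.5,0,-0.003,0.002,0,0,0,-0.5,0,-0.003,0.002,0,0,0,-0.5])

```text
t: 10.85
tcp_pos: [0.5468, -0.1828, 0.0283]
ee_rot: [3.141, -0.002, 3.027]
contact_force: [-2.2, 0.4, 8.1]
width: 0.0597
grip_force: 12.0
```

>>> jog_arm(rows=[0,0,-0.001,0,0,0,0.55,0,0,-0.001,0,0,0,0.55,0,0,-0.001,0,0,0,0.55,0,0,-0.001,0,0,0,0.55])

```text
t: 11.18
tcp_pos: [0.5463, -0.1823, 0.0283]
ee_rot: [3.141, -0.004, 3.027]
contact_force: [0.1, 0.5, -0.1]
width: 0.0721
grip_force: 0.0
```

>>> jog_arm(rows=[0,0,-0.03,0,0,0,0.55,0,0,-0.07,0,0,0,0.55,0,0,-0.11,0,0,0,0.55,0,0,-0.15,0,0,0,0.1,0,0,-0.15,0,0,0,0.1])

```text
t: 11.6
tcp_pos: [0.5499, -0.1837, 0.1859]
ee_rot: [-3.139, 0.007, 3.027]
contact_force: [-0.5, -0.4, -0.0]
width: 0.0631
grip_force: 0.0
```

Run:
```python
from h import *
st()
t=snapshot("top")[:,:,::-1];s=snapshot("scene")[:,:,::-1]
cv2.imwrite("pics/topC.png",t);cv2.imwrite("pics/sceneC.png",s)
cv2.imwrite("pics/v.png",np.hstack([t[150:340,220:480],s[180:370,210:470]]))
g=(55,80,40),(85,255,255)
print("top",fit(hsv(t,*g,(240,240,338,350)),"top",box(.15,.2,.057,.08),(.462,.085,83.4)))
m=hsv(s,*g,(200,225,322,330))
print("sc",fit(m,"scene",box(.15,.2,.057,.08),(.462,.085,83.4)))
```

```text
t 11.6 tcp [ 0.5499 -0.1837  0.1859] rpy [-3.139  0.007  3.027] F [-0.5 -0.4 -0. ] w 0.0631 q [-0.4   0.44  1.61 -0.    1.09 -1.86]
top (array([ 0.4616,  0.0841, 82.7228]), np.float64(0.019))
sc (array([4.58500e-01, 7.35000e-02, 8.30408e+01]), np.float64(0.146))
```

View pics/v.png

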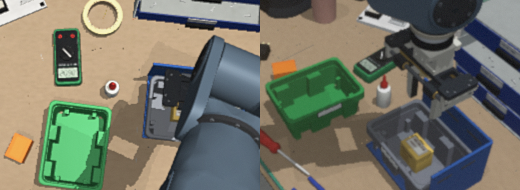

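The carton stands upright in the grey bin (418,150 in the right part), and the green bin is on the bench. Next I grip its other long wall.

Run:
```python
from h import *
plan([(.50,-.05,.18,83),(.4524,.1568,.16,-7),(.4524,.1568,.058,-7)],-.2)
```

```text
wp [ 5.0e-01 -5.0e-02  1.8e-01  8.3e+01] call 1 [0.021, 0.042, -0.0, -0.0, -0.0, 30.1, -0.2] rows>=4.2
wp [ 5.0e-01 -5.0e-02  1.8e-01  8.3e+01] call 2 [0.039, 0.026, -0.0, -0.0, -0.0, 30.2, -0.2] rows>=4.2
wp [ 5.0e-01 -5.0e-02  1.8e-01  8.3e+01] call 3 [0.047, 0.003, -0.0, -0.1, -0.0, 30.1, -0.2] rows>=4.2
wp [ 0.4524  0.1568  0.16   -7.    ] call 1 [0.067, -0.024, 0.007, 0.0, -0.0, 30.0, -0.2] rows>=4.2
wp [ 0.4524  0.1568  0.16   -7.    ] call 2 [0.045, -0.054, 0.006, 0.0, -0.0, 30.0, -0.2] rows>=4.2
wp [ 0.4524  0.1568  0.16   -7.    ] call 3 [0.013, -0.07, 0.007, -0.0, -0.0, 30.0, -0.2] rows>=4.2
wp [ 0.4524  0.1568  0.058  -7.    ] call 1 [-0.0, 0.001, 0.102, -0.0, -0.0, 0.0, -0.2] rows>=2.4
```

>>> jog_arm(rows=[0.021,0.042,0,0,0,30.1,-0.2,0.021,0.042,0,0,0,30.1,-0.2,0.021,0.042,0,0,0,30.1,-0.2,0.021,0.042,0,0,0,30.1,-0.2,0.021,0.042,0,0,0,30.1,-0.2])

```text
t: 12.12
tcp_pos: [0.53, -0.1378, 0.1765]
ee_rot: [-3.14, -0.006, 2.494]
contact_force: [-0.0, 0.4, 0.4]
width: 0.0374
grip_force: 0.0
```

>>> jog_arm(rows=[0.039,0.026,0,0,0,30.2,-0.2,0.039,0.026,0,0,0,30.2,-0.2,0.039,0.026,0,0,0,30.2,-0.2,0.039,0.026,0,0,0,30.2,-0.2,0.039,0.026,0,0,0,30.2,-0.2])

```text
t: 12.53
tcp_pos: [0.5142, -0.0937, 0.1767]
ee_rot: [-3.136, -0.004, 1.967]
contact_force: [-0.5, -1.2, -0.6]
width: 0.0373
grip_force: 0.0
```

>>> jog_arm(rows=[0.047,0.003,0,0,0,30.1,-0.2,0.047,0.003,0,0,0,30.1,-0.2,0.047,0.003,0,0,0,30.1,-0.2,0.047,0.003,0,0,0,30.1,-0.2,0.047,0.003,0,0,0,30.1,-0.2])

```text
t: 12.95
tcp_pos: [0.4985, -0.0494, 0.1769]
ee_rot: [-3.135, -0.001, 1.442]
contact_force: [0.5, -0.7, 0.2]
width: 0.0372
grip_force: 0.0
```

>>> jog_arm(rows=[0.067,-0.024,0.007,0,0,30,-0.2,0.067,-0.024,0.007,0,0,30,-0.2,0.067,-0.024,0.007,0,0,30,-0.2,0.067,-0.024,0.007,0,0,30,-0.2,0.067,-0.024,0.007,0,0,30,-0.2])

```text
t: 13.37
tcp_pos: [0.4826, 0.0202, 0.17]
ee_rot: [-3.136, 0.003, 0.919]
contact_force: [-0.3, 0.2, -0.1]
width: 0.0368
grip_force: 0.0
```

>>> jog_arm(rows=[0.045,-0.054,0.006,0,0,30,-0.2,0.045,-0.054,0.006,0,0,30,-0.2,0.045,-0.054,0.006,0,0,30,-0.2,0.045,-0.054,0.006,0,0,30,-0.2,0.045,-0.054,0.006,0,0,30,-0.2])

```text
t: 13.78
tcp_pos: [0.4665, 0.0886, 0.1642]
ee_rot: [-3.138, 0.006, 0.396]
contact_force: [0.2, 0.2, 0.4]
width: 0.0373
grip_force: 0.0
```

>>> jog_arm(rows=[0.013,-0.07,0.007,0,0,30,-0.2,0.013,-0.07,0.007,0,0,30,-0.2,0.013,-0.07,0.007,0,0,30,-0.2,0.013,-0.07,0.007,0,0,30,-0.2,0.013,-0.07,0.007,0,0,30,-0.2])

```text
t: 14.2
tcp_pos: [0.451, 0.158, 0.1572]
ee_rot: [3.141, 0.007, -0.128]
contact_force: [0.1, -0.4, 0.7]
width: 0.0374
grip_force: 0.0
```

Run:
```python
from h import *
st();plan([(.4524,.1568,.058,-7)],-.2)
```

```text
t 14.2 tcp [0.451  0.158  0.1572] rpy [ 3.141  0.007 -0.128] F [ 0.1 -0.4  0.7] w 0.0374 q [0.24 0.3  1.89 0.   0.95 1.94]
wp [ 0.4524  0.1568  0.058  -7.    ] call 1 [0.002, 0.001, 0.099, 0.0, 0.4, -0.3, -0.2] rows>=2.4
```

>>> jog_arm(rows=[0.002,0.001,0.04,0,0.4,-0.3,-0.2,0.002,0.001,0.075,0,0.4,-0.3,-0.2,0.002,0.001,0.1,0,0.4,-0.3,-0.2,0.002,0.001,0.1,0,0.4,-0.3,-0.2,0.002,0.001,0.1,0,0.4,-0.3,-0.2])

```text
t: 14.62
tcp_pos: [0.4523, 0.1562, 0.0577]
ee_rot: [3.141, 0.001, -0.117]
contact_force: [0.5, 0.1, -0.1]
width: 0.0372
grip_force: 0.0
```

>>> jog_arm(rows=[0,0,0,0,0,0,-1,0,0,0,0,0,0,-1,0,0,0,0,0,0,-1,0,0,0,0,0,0,-1,0,0,0,0,0,0,-1], newtons=50)

```text
t: 15.03
tcp_pos: [0.454, 0.1566, 0.0598]
ee_rot: [-3.14, -0.005, -0.117]
contact_force: [-0.2, 9.7, 7.1]
width: 0.0085
grip_force: 6.0
```

>>> jog_arm(rows=[0,0,0,0,0,0,-1,0,0,0,0,0,0,-1])

```text
t: 15.2
tcp_pos: [0.4541, 0.1566, 0.0598]
ee_rot: [-3.14, -0.005, -0.117]
contact_force: [-0.3, -1.1, 7.7]
width: 0.0076
grip_force: 63.2
```

Run:
```python
from h import *
plan([(.454,.1566,.225,-6.7),(.44,.02,.23,38),(.4746,-.1959,.225,83.4)],-1)
```

```text
wp [ 0.454   0.1566  0.225  -6.7   ] call 1 [0.001, -0.0, -0.165, -0.1, -0.3, 0.0, -1] rows>=4.0
wp [4.4e-01 2.0e-02 2.3e-01 3.8e+01] call 1 [0.001, 0.069, -0.003, 0.0, 0.0, -22.3, -1] rows>=3.1
wp [4.4e-01 2.0e-02 2.3e-01 3.8e+01] call 2 [-0.025, 0.063, -0.002, 0.0, 0.1, -22.4, -1] rows>=3.1
wp [ 0.4746 -0.1959  0.225  83.4   ] call 1 [-0.053, 0.096, 0.002, 0.0, -0.0, -22.7, -1] rows>=3.2
wp [ 0.4746 -0.1959  0.225  83.4   ] call 2 [-0.086, 0.068, 0.003, 0.0, -0.0, -22.7, -1] rows>=3.2
```

>>> jog_arm(rows=[0,0,-0.01,0,0,0,-1,0,0,-0.03,0,0,0,-1,0,0,-0.06,0,0,0,-1,0,0,-0.09,0,0,0,-1,0,0,-0.12,0,0,0,-1])

```text
t: 15.62
tcp_pos: [0.4527, 0.1563, 0.1809]
ee_rot: [-3.141, -0.003, -0.117]
contact_force: [1.8, 0.3, -2.9]
width: 0.0074
grip_force: 58.7
```

>>> jog_arm(rows=[0,0,-0.03,0,0,0,-1,0,0,-0.045,0,0,0,-1,0,0,-0.047,0,0,0,-1])

```text
t: 15.87
tcp_pos: [0.4541, 0.1567, 0.2295]
ee_rot: [-3.139, -0.008, -0.116]
contact_force: [0.9, -0.2, -3.5]
width: 0.0078
grip_force: 58.7
```

>>> jog_arm(rows=[0.001,0.069,0,0,0,-22.3,-1,0.001,0.069,0,0,0,-22.3,-1,0.001,0.069,0,0,0,-22.3,-1,0.001,0.069,0,0,0,-22.3,-1])

```text
t: 16.2
tcp_pos: [0.4452, 0.0864, 0.2251]
ee_rot: [3.141, -0.002, 0.278]
contact_force: [-0.6, 1.3, -2.6]
width: 0.0078
grip_force: 58.6
```

>>> jog_arm(rows=[-0.025,0.063,0,0,0,-22.4,-1,-0.025,0.063,0,0,0,-22.4,-1,-0.025,0.063,0,0,0,-22.4,-1,-0.025,0.063,0,0,0,-22.4,-1])

```text
t: 16.53
tcp_pos: [0.438, 0.019, 0.225]
ee_rot: [3.141, -0.001, 0.669]
contact_force: [-0.3, -0.0, -1.9]
width: 0.0077
grip_force: 58.6
```

>>> jog_arm(rows=[-0.053,0.096,0,0,0,-22.7,-1,-0.053,0.096,0,0,0,-22.7,-1,-0.053,0.096,0,0,0,-22.7,-1,-0.053,0.096,0,0,0,-22.7,-1])

```text
t: 16.87
tcp_pos: [0.4562, -0.0917, 0.225]
ee_rot: [3.14, -0.001, 1.064]
contact_force: [0.3, 1.5, -2.9]
width: 0.0078
grip_force: 58.7
```

>>> jog_arm(rows=[-0.086,0.068,0.003,0,0,-22.7,-1,-0.086,0.068,0.003,0,0,-22.7,-1,-0.086,0.068,0.003,0,0,-22.7,-1,-0.086,0.068,0.003,0,0,-22.7,-1,-0.086,0.068,0.003,0,0,-22.7,-1])

```text
t: 17.28
tcp_pos: [0.4727, -0.1972, 0.2215]
ee_rot: [3.141, -0.002, 1.456]
contact_force: [0.5, 1.0, -2.4]
width: 0.0076
grip_force: 58.6
```

Run:
```python
from h import *
st();plan([(.4746,-.1959,.165,83.4)],-1)
t=snapshot("top")[:,:,::-1];s=snapshot("scene")[:,:,::-1]
cv2.imwrite("pics/topD.png",t);cv2.imwrite("pics/sceneD.png",s)
```

```text
t 17.28 tcp [ 0.4727 -0.1972  0.2215] rpy [ 3.141e+00 -2.000e-03  1.456e+00] F [ 0.5  1.  -2.4] w 0.0076 q [-0.49  0.28  1.74  0.    1.12 -0.37]
wp [ 0.4746 -0.1959  0.165  83.4   ] call 1 [0.001, 0.002, 0.057, 0.0, -0.1, 0.0, -1] rows>=1.4
```

>>> jog_arm(rows=[0.001,0.002,0.03,0,0,0,-1,0.001,0.002,0.055,0,0,0,-1,0.001,0.002,0.07,0,0,0,-1,0.001,0.002,0.07,0,0,0,-1,0.001,0.002,0.07,0,0,0,-1])

```text
t: 17.8
tcp_pos: [0.4757, -0.1944, 0.1529]
ee_rot: [3.14, -0.001, 1.456]
contact_force: [0.0, -0.8, -3.0]
width: 0.0076
grip_force: 58.6
```

Run:
```python
from h import *
x=st()
t=snapshot("top")[:,:,::-1];s=snapshot("scene")[:,:,::-1]
cv2.imwrite("pics/topE.png",t);cv2.imwrite("pics/sceneE.png",s)
z=x["tcp_pos"][2]-.0598+.08
yaw=x["ee_rot"][2]*57.2958+90;a=np.radians(yaw)
X=np.array([np.cos(a),np.sin(a)]);Y=np.array([-np.sin(a),np.cos(a)])
c=x["tcp_pos"][:2]-.071*X-.0165*Y;print("pred centre",c,yaw)
S=4
im=cv2.resize(s[215:400,300:460],None,fx=S,fy=S,interpolation=cv2.INTER_CUBIC)
def draw(cx,yw,zz,col):
    a=np.radians(yw);R=np.array([[np.cos(a),-np.sin(a)],[np.sin(a),np.cos(a)]])
    q=(np.array([[75,100],[75,-100],[-75,-100],[-75,100]])/1000)@R.T+cx
    p=(proj("scene",np.c_[q,np.full(4,zz)])-[300,215]+.5)*S
    cv2.polylines(im,[p.round().astype(int)],True,col,1)
draw(c,yaw,z,(0,0,255));draw((.547,-.1877),-6.6,.083,(255,255,0))
cv2.imwrite("pics/e.png",im[:600])
print(im.shape)
```

```text
t 17.8 tcp [ 0.4757 -0.1944  0.1529] rpy [ 3.140e+00 -1.000e-03  1.456e+00] F [ 0.  -0.8 -3. ] w 0.0076 q [-0.48  0.37  1.81  0.    0.96 -0.37]
pred centre [ 0.54808877 -0.18616731] 173.4197016908618
(740, 640, 3)
```

View pics/e.png

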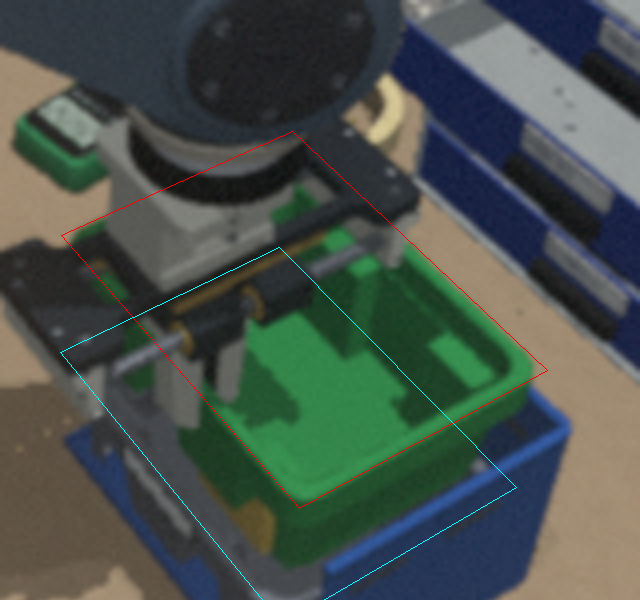

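The picture shows the bin hanging nearly level over the grey bin, with the card side to the back and the red model on the rim to within about 2 px. I lower it gently, watching the force.

>>> jog_arm(rows=[-0.002,-0.001,0.004,0,0,0,-1,-0.002,-0.001,0.008,0,0,0,-1,-0.002,-0.001,0.012,0,0,0,-1,-0.002,-0.001,0.014,0,0,0,-1])

```text
t: 18.23
tcp_pos: [0.4746, -0.1972, 0.1386]
ee_rot: [3.139, -0.001, 1.456]
contact_force: [0.3, 0.3, -2.7]
width: 0.0077
grip_force: 58.6
```

>>> jog_arm(rows=[0,0,0.003,0,0,0,-1,0,0,0.006,0,0,0,-1,0,0,0.009,0,0,0,-1,0,0,0.01,0,0,0,-1])

```text
t: 18.57
tcp_pos: [0.4746, -0.1972, 0.1285]
ee_rot: [3.139, -0.001, 1.456]
contact_force: [-0.4, -0.2, -2.3]
width: 0.0079
grip_force: 58.6
```

>>> jog_arm(rows=[0,0,0.001,0,0,0,-1,0,0,0.002,0,0,0,-1,0,0,0.003,0,0,0,-1,0,0,0.004,0,0,0,-1])

```text
t: 18.9
tcp_pos: [0.4749, -0.1973, 0.125]
ee_rot: [3.138, -0.001, 1.456]
contact_force: [0.2, 0.2, -2.9]
width: 0.0076
grip_force: 58.6
```

>>> jog_arm(rows=[0,0,0.001,0,0,0,-1,0,0,0.0015,0,0,0,-1,0,0,0.0015,0,0,0,-1])

```text
t: 19.15
tcp_pos: [0.4748, -0.1972, 0.1234]
ee_rot: [3.138, -0.001, 1.456]
contact_force: [-0.3, -0.5, -3.2]
width: 0.0077
grip_force: 58.6
```

>>> jog_arm(rows=[0,0,0.001,0,0,0,-1,0,0,0.002,0,0,0,-1,0,0,0.002,0,0,0,-1])

```text
t: 19.4
tcp_pos: [0.4749, -0.1974, 0.1228]
ee_rot: [3.138, -0.0, 1.456]
contact_force: [-6.4, 1.7, 15.8]
width: 0.0079
grip_force: 59.0
```

>>> jog_arm(rows=[0,0,-0.001,0,0,0,-1,0,0,-0.001,0,0,0,-0.2,0,0,-0.001,0,0,0,-0.2,0,0,-0.001,0,0,0,-0.2,0,0,-0.001,0,0,0,-0.2])

```text
t: 19.82
tcp_pos: [0.475, -0.1973, 0.1224]
ee_rot: [3.138, -0.001, 1.456]
contact_force: [-0.1, 0.7, 0.9]
width: 0.0297
grip_force: 0.0
```

>>> jog_arm(rows=[0,0,-0.02,0,0,0,-0.2,0,0,-0.06,0,0,0,-0.2,0,0,-0.09,0,0,0,-0.2,0,0,-0.1,0,0,0,0.3,0,0,-0.1,0,0,0,0.3])

```text
t: 20.23
tcp_pos: [0.4756, -0.1978, 0.2248]
ee_rot: [3.134, 0.001, 1.456]
contact_force: [0.3, 0.6, 0.7]
width: 0.0462
grip_force: 0.0
```

Run:
```python
from h import *
st()
plan([(.45,.05,.22,110)],.3)
```

```text
t 20.23 tcp [ 0.4756 -0.1978  0.2248] rpy [3.134e+00 1.000e-03 1.456e+00] F [0.3 0.6 0.7] w 0.0462 q [-0.49  0.28  1.74  0.    1.12 -0.37]
wp [4.5e-01 5.0e-02 2.2e-01 1.1e+02] call 1 [0.122, -0.027, 0.002, 0.2, 0.1, -13.3, 0.3] rows>=3.0
wp [4.5e-01 5.0e-02 2.2e-01 1.1e+02] call 2 [0.124, 0.002, 0.002, 0.2, 0.1, -13.3, 0.3] rows>=3.0
```

Run:
```python
from h import *
e=w("top",[[177.9,287.1],[200,311.1]],.012);b=w("top",[[187.9,297.5]],.02)
print(e,b)
d=e[1]-e[0];print(np.linalg.norm(d[:2]),np.degrees(np.arctan2(d[1],d[0])))
# mask principal axis
a=cv2.imread("pics/top0.png");s=cv2.imread("pics/scene0.png")
d=hsv(a,(0,0,0),(180,255,75),(165,275,215,320));ys,xs=np.nonzero(d)
P=w("top",np.c_[xs,ys],.015)[:,:2];c=P.mean(0);u,v=np.linalg.eigh(np.cov(P.T));print(c,v[:,1],np.degrees(np.arctan2(v[1,1],v[0,1])))
d=hsv(s,(0,0,0),(180,255,70),(195,212,225,250));ys,xs=np.nonzero(d);p=w("scene",np.c_[xs,ys],.015)[:,:2];print("scene centroid",p.mean(0),len(p))
plan([(.40,.08,.22,60),(.457,.347,.10,44)],.3)
```

```text
[[0.48248967 0.37746133 0.012     ]
 [0.42370588 0.31984793 0.012     ]] [[0.45649238 0.3493129  0.02      ]]
0.08230940138630095 -135.57609778506676
[0.45428127 0.3476002 ] [0.70077033 0.71338695] 45.51115969416129
scene centroid [0.4524615  0.34581448] 218
wp [ 0.4   0.08  0.22 60.  ] call 1 [0.134, -0.053, 0.002, 0.2, -0.0, 11.7, 0.3] rows>=3.5
wp [ 0.4   0.08  0.22 60.  ] call 2 [0.12, -0.08, 0.002, 0.3, -0.0, 11.7, 0.3] rows>=3.5
wp [ 0.457  0.347  0.1   44.   ] call 1 [0.13, -0.042, 0.06, -0.0, -0.0, 8.0, 0.3] rows>=3.6
wp [ 0.457  0.347  0.1   44.   ] call 2 [0.122, -0.059, 0.06, -0.1, -0.0, 8.0, 0.3] rows>=3.6
```

>>> jog_arm(rows=[0.134,-0.053,0.002,0.2,0,11.7,0.5,0.134,-0.053,0.002,0.2,0,11.7,0.5,0.134,-0.053,0.002,0.2,0,11.7,0.5,0.134,-0.053,0.002,0.2,0,11.7,0.5])

```text
t: 20.57
tcp_pos: [0.4349, -0.055, 0.2185]
ee_rot: [-3.138, -0.001, 1.252]
contact_force: [-0.0, 0.0, 0.4]
width: 0.0687
grip_force: 0.0
```

>>> jog_arm(rows=[0.12,-0.08,0.002,0.3,0,11.7,0.5,0.12,-0.08,0.002,0.3,0,11.7,0.5,0.12,-0.08,0.002,0.3,0,11.7,0.5,0.12,-0.08,0.002,0.3,0,11.7,0.5])

```text
t: 20.9
tcp_pos: [0.3968, 0.0834, 0.2169]
ee_rot: [-3.134, 0.001, 1.048]
contact_force: [0.9, -0.8, 0.2]
width: 0.0698
grip_force: 0.0
```

>>> jog_arm(rows=[0.13,-0.042,0.06,0,0,7.5,0.5,0.13,-0.042,0.06,0,0,7.5,0.5,0.13,-0.042,0.06,0,0,7.5,0.5,0.13,-0.042,0.06,0,0,7.5,0.5])

```text
t: 21.23
tcp_pos: [0.4261, 0.217, 0.1559]
ee_rot: [-3.134, 0.002, 0.917]
contact_force: [0.8, -0.5, 0.3]
width: 0.0695
grip_force: 0.0
```

>>> jog_arm(rows=[0.122,-0.059,0.06,0,0,7.5,0.5,0.122,-0.059,0.06,0,0,7.5,0.5,0.122,-0.059,0.06,0,0,7.5,0.5,0.122,-0.059,0.06,0,0,7.5,0.5,0.122,-0.059,0.06,0,0,7.5,0.5])

```text
t: 21.65
tcp_pos: [0.4528, 0.3501, 0.0948]
ee_rot: [-3.135, 0.005, 0.789]
contact_force: [0.8, -0.0, -0.3]
width: 0.0695
grip_force: 0.0
```

Run:
```python
from h import *
st()
plan([(.456,.348,.003,45)],.5)
t=snapshot("top")[:,:,::-1];s=snapshot("scene")[:,:,::-1]
cv2.imwrite("pics/f.png",np.hstack([cv2.resize(s[210:400,300:460],None,fx=2.5,fy=2.5),cv2.resize(t[200:314,345:485],None,fx=2.5,fy=475/114),]))
g=(55,80,40),(85,255,255)
print("bin",fit(hsv(t,*g,(350,200,480,310)),"top",box(.15,.2,.12,.143),(.547,-.188,-6.6)))
print("binS",fit(hsv(s,*g,(310,235,450,370)),"scene",box(.15,.2,.12,.143),(.547,-.188,-6.6)))
```

```text
t 21.65 tcp [0.4528 0.3501 0.0948] rpy [-3.135  0.005  0.789] F [ 0.8 -0.  -0.3] w 0.0695 q [0.57 0.55 1.69 0.01 0.91 1.35]
wp [4.56e-01 3.48e-01 3.00e-03 4.50e+01] call 1 [0.001, 0.004, 0.092, -0.4, 0.3, 0.2, 0.5] rows>=2.2
bin (array([ 0.5492, -0.1901, -6.0595]), np.float64(0.027))
binS (array([ 0.5439, -0.1903, -6.0323]), np.float64(0.087))
```

View pics/f.png

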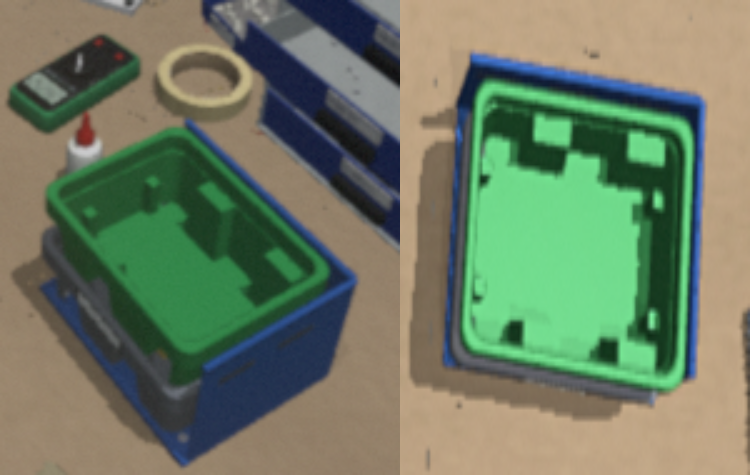

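The green bin sits level on the grey one, rim above the back panel, at (190,240) in the left part. Now the plug.

>>> jog_arm(rows=[0.001,0.002,0.04,-0.4,0.3,0,0.5,0.001,0.002,0.07,-0.4,0.3,0,0.5,0.001,0.002,0.085,-0.4,0.3,0,0.5,0.001,0.002,0.09,-0.4,0.3,0,0.5,0.001,0.002,0.09,-0.4,0.3,0,0.5])

```text
t: 22.17
tcp_pos: [0.4554, 0.3459, 0.0084]
ee_rot: [3.141, -0.002, 0.785]
contact_force: [-0.2, -0.1, -0.3]
width: 0.0696
grip_force: 0.0
```

>>> jog_arm(rows=[0,0,0,0,0,0,-1,0,0,0,0,0,0,-1,0,0,0,0,0,0,-1,0,0,0,0,0,0,-1,0,0,0,0,0,0,-1], newtons=15)

```text
t: 22.58
tcp_pos: [0.4562, 0.3474, 0.0098]
ee_rot: [3.14, -0.005, 0.786]
contact_force: [1.0, -0.5, -0.3]
width: 0.041
grip_force: 0.0
```

>>> jog_arm(rows=[0,0,0,0,0,0,-1,0,0,-0.01,0,0,0,-1,0,0,-0.03,0,0,0,-1])

```text
t: 22.83
tcp_pos: [0.4547, 0.3464, 0.0382]
ee_rot: [3.141, -0.0, 0.786]
contact_force: [-1.3, -0.4, -0.9]
width: 0.0356
grip_force: 14.9
```

Run:
```python
from h import *
plan([(.455,.3464,.21,45),(.42,.08,.23,70),(.5467,-.202,.22,83.9)],-1)
```

```text
wp [ 0.455   0.3464  0.21   45.    ] call 1 [0.0, 0.0, -0.172, 0.0, -0.0, 0.0, -1] rows>=4.1
wp [ 0.42  0.08  0.23 70.  ] call 1 [-0.106, 0.082, -0.01, 0.0, -0.0, -12.5, -1] rows>=3.2
wp [ 0.42  0.08  0.23 70.  ] call 2 [-0.122, 0.057, -0.01, 0.0, -0.0, -12.5, -1] rows>=3.2
wp [ 0.5467 -0.202   0.22   83.9   ] call 1 [-0.111, 0.108, 0.005, 0.0, -0.0, -6.9, -1] rows>=3.7
wp [ 0.5467 -0.202   0.22   83.9   ] call 2 [-0.123, 0.093, 0.005, 0.0, -0.0, -7.0, -1] rows>=3.7
```

>>> jog_arm(rows=[0,0,-0.03,0,0,0,-1,0,0,-0.07,0,0,0,-1,0,0,-0.11,0,0,0,-1,0,0,-0.15,0,0,0,-1,0,0,-0.172,0,0,0,-1])

```text
t: 23.25
tcp_pos: [0.4559, 0.3474, 0.2166]
ee_rot: [3.139, -0.009, 0.786]
contact_force: [0.1, 0.0, -0.6]
width: 0.036
grip_force: 14.9
```

>>> jog_arm(rows=[-0.106,0.082,-0.01,0,0,-12.5,-1,-0.106,0.082,-0.01,0,0,-12.5,-1,-0.106,0.082,-0.01,0,0,-12.5,-1,-0.106,0.082,-0.01,0,0,-12.5,-1])

```text
t: 23.58
tcp_pos: [0.437, 0.21, 0.2218]
ee_rot: [3.139, -0.003, 1.003]
contact_force: [-0.1, 0.4, -0.0]
width: 0.0357
grip_force: 14.9
```

>>> jog_arm(rows=[-0.122,0.057,-0.01,0,0,-12.5,-1,-0.122,0.057,-0.01,0,0,-12.5,-1,-0.122,0.057,-0.01,0,0,-12.5,-1,-0.122,0.057,-0.01,0,0,-12.5,-1])

```text
t: 23.92
tcp_pos: [0.4199, 0.0773, 0.2313]
ee_rot: [3.138, -0.003, 1.222]
contact_force: [0.3, 1.2, -0.9]
width: 0.0356
grip_force: 14.9
```

>>> jog_arm(rows=[-0.111,0.108,0.005,0,0,-6.9,-1,-0.111,0.108,0.005,0,0,-6.9,-1,-0.111,0.108,0.005,0,0,-6.9,-1,-0.111,0.108,0.005,0,0,-6.9,-1])

```text
t: 24.25
tcp_pos: [0.485, -0.0632, 0.2261]
ee_rot: [3.137, -0.003, 1.342]
contact_force: [0.4, 0.8, -0.5]
width: 0.0356
grip_force: 14.9
```

>>> jog_arm(rows=[-0.123,0.093,0.005,0,0,-7,-1,-0.123,0.093,0.005,0,0,-7,-1,-0.123,0.093,0.005,0,0,-7,-1,-0.123,0.093,0.005,0,0,-7,-1,-0.123,0.093,0.005,0,0,-7,-1])

```text
t: 24.67
tcp_pos: [0.5484, -0.2061, 0.2203]
ee_rot: [3.137, -0.001, 1.461]
contact_force: [0.8, 0.1, -0.6]
width: 0.0361
grip_force: 14.9
```

Run:
```python
from h import *
st();plan([(.5467,-.202,.09,83.9)],-1)
t=snapshot("top")[:,:,::-1];print("dark px at old plug place",hsv(t,(0,0,0),(180,255,75),(165,275,215,320)).sum())
```

```text
t 24.67 tcp [ 0.5484 -0.2061  0.2203] rpy [ 3.137e+00 -1.000e-03  1.461e+00] F [ 0.8  0.1 -0.6] w 0.0361 q [-0.44  0.41  1.56  0.    1.17 -0.33]
wp [ 0.5467 -0.202   0.09   83.9   ] call 1 [0.004, -0.003, 0.13, 0.3, -0.1, -0.2, -1] rows>=3.1
dark px at old plug place 0
```

>>> jog_arm(rows=[0.003,-0.001,0.035,0.2,0,0,-1,0.003,-0.001,0.07,0.2,0,0,-1,0.003,-0.001,0.1,0.2,0,0,-1,0.003,-0.001,0.12,0.2,0,0,-1,0.003,-0.001,0.13,0.2,0,0,-1])

```text
t: 25.13
tcp_pos: [0.5456, -0.1967, 0.0882]
ee_rot: [-3.138, -0.004, 1.465]
contact_force: [0.4, -0.6, -0.5]
width: 0.0358
grip_force: 14.9
```

>>> jog_arm(rows=[0,0,0.003,0,0,0,-1,0,0,0.006,0,0,0,-1,0,0,0.008,0,0,0,-1,0,0,0.01,0,0,0,-1])

```text
t: 25.47
tcp_pos: [0.5476, -0.1985, 0.0816]
ee_rot: [3.139, -0.002, 1.465]
contact_force: [-0.2, 0.1, 0.0]
width: 0.0358
grip_force: 14.9
```

>>> jog_arm(rows=[0,0,0.001,0,0,0,-1,0,0,0.002,0,0,0,-1,0,0,0.003,0,0,0,-1])

```text
t: 25.72
tcp_pos: [0.5471, -0.1985, 0.0778]
ee_rot: [3.141, -0.002, 1.465]
contact_force: [-0.8, -0.2, -1.0]
width: 0.0357
grip_force: 14.9
```

>>> jog_arm(rows=[0,0,0.001,0,0,0,-1,0,0,0.0015,0,0,0,-1,0,0,0.0015,0,0,0,-1])

```text
t: 25.97
tcp_pos: [0.5469, -0.1983, 0.0758]
ee_rot: [3.142, -0.002, 1.465]
contact_force: [-0.3, 0.1, -0.2]
width: 0.036
grip_force: 14.9
```

>>> jog_arm(rows=[0,0,0.001,0,0,0,-1,0,0,0.0015,0,0,0,-1,0,0,0.0015,0,0,0,-1])

```text
t: 26.22
tcp_pos: [0.5471, -0.1984, 0.0755]
ee_rot: [3.141, -0.002, 1.465]
contact_force: [-5.4, 1.8, 12.3]
width: 0.036
grip_force: 15.3
```

Contact came where expected. Release with a small opening, then withdraw.

>>> jog_arm(rows=[0,0,-0.001,0,0,0,-1,0,0,-0.001,0,0,0,0.15,0,0,-0.001,0,0,0,0.15,0,0,-0.001,0,0,0,0.15,0,0,-0.001,0,0,0,0.15])

```text
t: 26.63
tcp_pos: [0.5469, -0.1983, 0.0753]
ee_rot: [3.142, -0.002, 1.465]
contact_force: [-0.7, -0.4, 0.1]
width: 0.0526
grip_force: 0.0
```

>>> jog_arm(rows=[0,0,-0.02,0,0,0,0.15,0,0,-0.06,0,0,0,0.15,0,0,-0.1,0,0,0,0.15,0,0,-0.14,0,0,0,0.15,0,0,-0.15,0,0,0,0.15])

```text
t: 27.05
tcp_pos: [0.5488, -0.1995, 0.2317]
ee_rot: [3.133, 0.0, 1.465]
contact_force: [1.3, -0.4, 0.6]
width: 0.0533
grip_force: 0.0
```

>>> jog_arm(rows=[0.18,-0.09,0,0,0,0,0.15,0.18,-0.09,0,0,0,0,0.15,0.18,-0.09,0,0,0,0,0.15,0.18,-0.09,0,0,0,0,0.15,0.18,-0.09,0,0,0,0,0.15])

```text
t: 27.47
tcp_pos: [0.475, -0.0082, 0.2255]
ee_rot: [-3.141, -0.003, 1.465]
contact_force: [0.0, -0.0, -0.2]
width: 0.0534
grip_force: 0.0
```

>>> jog_arm(rows=[0.17,0,0,0,0,0,0.15,0.17,0,0,0,0,0,0.15,0.17,0,0,0,0,0,0.15,0.17,0,0,0,0,0,0.15,0.17,0,0,0,0,0,0.15])

```text
t: 27.88
tcp_pos: [0.4944, 0.1641, 0.226]
ee_rot: [3.141, -0.004, 1.469]
contact_force: [-0.2, 0.3, 0.1]
width: 0.0535
grip_force: 0.0
```

Run:
```python
from h import *
st()
t=snapshot("top")[:,:,::-1];s=snapshot("scene")[:,:,::-1]
cv2.imwrite("pics/z.png",np.hstack([cv2.resize(s[210:400,220:460],(400,317)),cv2.resize(t[150:340,225:485],(400,292)).copy() if 0 else cv2.resize(t[150:340,225:485],(400,317))]))
```

```text
t 27.88 tcp [0.4944 0.1641 0.226 ] rpy [ 3.141 -0.004  1.469] F [-0.2  0.3  0.1] w 0.0535 q [0.23 0.29 1.72 0.   1.13 0.33]
```

View pics/z.png

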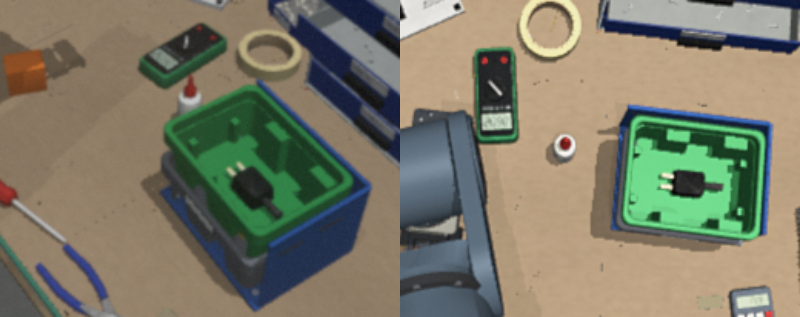

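The plug lies flat in the green bin (690,183), the bin is level and stacked in the stand, and the multimeter and glue bottle are in place. I'm handing it in.

```bash
python3 -c "
from rig import bot
print(bot.close_job())"
```

```text
the job is handed in; nothing more can be done
None
```

I made up the wiring kit in the order asked and handed it in at about 28 s: carton upright in the grey bin, green bin turned half a turn and level on the ledges above it, plug lying flat inside, and the bystanders not touched.

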